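Gauge a sample tube's cap with calliper forceps from the latched case

TASK

Compare the cap of the lone yellow-capped tube with its nominal 17 mm, without touching the tube: swing the red latch lever right round off the instrument case, open the lid until it stands upright, take out the calliper forceps, squeeze them until the pointer stands on the red line of their scale (17 mm between the tips), and hold that gap steady with the forceps level and the tips a finger's breadth above the yellow cap, one tip to either side of it. Finish while still holding the forceps there, with the lid left open; do not disturb the bandage roll, the red heart or the blue clip.

Things in the scene. Friction and masses are not known exactly. Their poses are not given: they have to be found in the camera images.
- case: Aluminium instrument case, fixed, 180 mm (its x) by 260 mm (its y) by 55 mm high, walls 5 mm; origin at the centre of its underside, front towards -x. Its flat 8 mm lid hides the forceps while shut. Inside, two grey bars (12 mm wide, 100 mm long in x, at y -60 and +60 mm, tops 30 mm above the table, their ends 8 mm higher) carry the forceps; between the bars it is empty down to the 6 mm floor.
- latch (a joint): Red latch lever at the lid's front edge, in rad. At 0 to 0.12 (start) its nose reaches 12 mm over the lid and locks it. It turns about a vertical pivot, anticlockwise seen from above as the value grows: the tail, pointing away from the case, swings to the case's -y side, to a stop at 1.57. The lid is free beyond 1.3. Turns with about 1.5 N at the post and stays where left.
- latch_post (a point): On the axis of the lever's upright round thumb post, 87.5 mm above the table. Post: 12 mm in diameter, from 73.5 to 99.5 mm above the table, 38 mm from the pivot. The flat lever below it is 12 mm wide, 65.5 to 73.5 mm above the table, and ends 10 mm beyond the post.
- latch_pivot (a point): Point on the vertical axis of the lever's pivot, 87.5 mm above the table, 14 mm in front of the case's front face, 50 mm to the case's -y side of its middle.
- lid (a joint): Opening angle of the lid, in rad: 0 closed, 1.57 upright, stop at 1.9. Hinged along its far (+x) edge; the stiff hinge stays at any angle and takes 2 to 5 N at the handle. Leaning short of upright, the lid stands in the way of a wide gripper reaching for the forceps.
- lid_handle (a point): Middle of the black bar handle on the lid: a round bar 10 mm in diameter, 90 mm long along the case's y, its axis 34 mm above the lid's top and 27 mm behind the lid's front edge (97.5 mm above the table when shut); an 8 mm steel stud carries it 42 mm to each side of the middle.
- lid_hinge (a point): Middle of the lid's hinge axis (parallel to the case's y), 8 mm beyond the case's far wall, 55.5 mm above the table. With the lid shut the handle's middle lies 161 mm in front of this axis and 42 mm above it; the lid's top is 63.5 mm above the table.
- forceps: Steel calliper forceps, 210 mm long, 85 g, lying level on the bars, tips towards the case's -y side. x axis along the midline to the tips (unsqueezed), z up; origin on the midline between the blue ribbed grip pads, at the arms' underside (30 mm above the table), 100 mm from the tail hinge. Arms and pads are 12 mm high; pads 30 mm long in x. The frame belongs to the left arm.
- forceps_arm (a joint): Squeeze angle in rad: 0 = sprung open, 40 mm between the tips; gap = 40 mm - 200 mm x value, so 17 mm is 0.115; stop at 0.18. Width over the pads 34.5 mm at rest, 23 mm at the mark. Spring force at the pads 2.4 N at rest, 7 N at the mark. A white scale arc 157 mm from the tail hinge crosses the top: its red line (3 mm broad) is the 17 mm mark, read at the right arm's black pointer.
- tip_a (a point): Inner end of the left arm's tip, at mid-height (6 mm above the arms' underside; the tip is 7 mm high). At rest 99 mm ahead of the grip pads' middle and 20 mm left of the midline. Both arms close evenly in an even squeeze, the midpoint of the tips stays about 99 mm straight ahead of the pads.
- tip_b (a point): Inner end of the right arm's tip, likewise to the right.
- rack: Black sample-tube rack, fixed, 125 mm (its x) by 105 mm (its y) by 60 mm high; origin at the centre of its underside. Its four far rows (local x -10 to 50 mm) are full of purple-capped tubes, caps ending 110 mm above the table; the two rows on its -x side are empty but for the yellow-capped tube.
- tube: Loose glass sample tube 13 mm in diameter and 100 mm long with a yellow cap 17 mm in diameter, standing upright in the rack's row nearest the robot (rack local x = -50 mm, y = 0), its foot 10 mm above the table; origin at its foot.
- tube_cap (a point): Centre of the top of the yellow cap, 110 mm above the table.
- heart: Red heart-shaped squeeze toy, about 70 by 80 by 48 mm high, lying on the table in front of the rack. Leave alone.
- bandage: White bandage roll, 54 mm in diameter, 75 mm high, standing behind the rack. Leave alone.
- clip: Blue plastic tubing clip, 42 by 20 by 10 mm, lying on the table in front of the rack. Leave alone.
Mind the look-alikes: they are no part of the job. There is more than one size of the rack; the one meant has the size given above.

How it is judged:
On the way, in this order (a step that is already met when the one before it is completed fails the run):
1. the latch lever is swung off the lid (beyond 1.3 rad) (value of joint latch above 1.3 rad), for 0.2 s.
2. the lid stands open, upright or nearly (beyond 1.3 rad) (value of joint lid above 1.3 rad), for 0.2 s.
3. the forceps are lifted clear of the case (more than 100 mm above the table) in the fingers (height (world z) of forceps above 0.1 m and contact force between forceps and the fingers above 1 N), for 0.2 s.
4. the forceps, squeezed to the red line, are held just above the yellow cap (distance between tip_a and tip_b between 0.015 and 0.019 m and horizontal distance between each of tip_a, tip_b and tube_cap below 0.0155 m and z of tip_a in the frame of tube between 0.104 and 0.137 m and z of tip_b in the frame of tube between 0.104 and 0.137 m), for 0.3 s.
At the end, for the whole second after the job is handed in: The fingers alone hold the forceps level (0.2 rad) and still, tips 17 mm apart within 2 mm, each within 15.5 mm of the yellow cap's axis seen from above and 4 to 37 mm above its top; the untouched tube stands upright; latch off (beyond 1.25 rad), lid open beyond 1.3 rad (all of step 4 and velocity of joint forceps_arm between -0.03 and 0.03 rad/s and linear speed of forceps below 0.02 m/s and angle between forceps's own z axis and vertical below 0.2 rad and contact force between forceps and the fingers above 1 N and contact force between forceps and case below 0.1 N and contact force between forceps and rack below 0.1 N and contact force between forceps and tube below 0.1 N and angle between tube's own z axis and vertical below 0.15 rad and value of joint latch above 1.25 rad and value of joint lid above 1.3 rad); the arm keeps its last pose, push and grip.
It fails at once if the yellow-capped tube is touched (more than 0.3 N) by the robot or the forceps (contact force between tube and forceps above 0.3 N or contact force between tube and the fingers above 0.3 N or contact force between tube and the arm above 0.3 N).
It fails at once if the heart, the bandage roll or the clip is moved by more than 15 mm (distance of any of heart, bandage, clip from where it was at the start of the episode above 0.015 m).
It also fails if it takes over 64 s, if anything falls off the work surface, if the arm or the gripper's body presses on something with over 40 N, if the wrist force passes 120 N, or if a joint passes its speed limit or range.

ROBOT

A 6-joint arm with a two-finger parallel gripper is mounted at the origin on the work surface. World frame = base frame: x ahead of the robot, y to its left, z up, the work surface at z = 0. Lengths are in m, angles in rad, forces in N, time in s.
With the tool pointing down it reaches from about 0.25 to 0.725 m from the base axis. Payload 4 kg.
Tool frame: the origin (TCP) lies midway between the tips of the shut fingers; the grasp point (between the pads) lies 19 mm behind it; z points along the fingers, y is the line along which they close (so a half turn about z gives the same grasp; the last joint's range is limited). The gripper opens to 85 mm and grips with 20 to 120 N. Pads are 22 mm wide; open, the fingers measure 114 mm over their backs; the gripper's body (76 mm by 85 mm) begins 54 mm behind the grasp point. The pads swing forward as they close: fully open they stand 13 mm farther back than shut.
Start: joints at [-1.113, 0.241, 0.005, 1.335, 0, 1.571], TCP at [0.221, -0.449, 0.231] pointing down, gripper open.
Joint ranges: [-2.72, 2.72], [-1.05, 1.87], [-1.09, 1.28], [-1.99, 2.15], [-1.42, 1.44], [-3.14, 3.14]. Speed limits (rad/s): [2.79, 2.79, 3.14, 3.14, 3.14, 3.14].

INTERFACE

Orientations are given as a unit quaternion [x, y, z, w].
In Python, from workcell import get_obs, camera, job_done, silhouettes gives the robot as it stands. The module is installed in compiled form; this text tells all that it offers.
- The arm moves only by the tool drive_tool, never from a script. Its argument "increments" is a list of rows, each a list of 3 entries, a list of its own where there are three numbers: the shift along the world's x, y, z in mm, then the turn, a rotation vector about the world's x, y, z in degrees, then the opening, from 0 (shut) to 1 (fully open). A call has 1 to 8 rows; each row shifts and turns the commanded pose from where the row before left it; what a row does not reach is not made up. A row lasts 1/12 s, in which the tool goes at most 41.7 mm and 7.16 degrees, less where a joint would pass 70% of its speed; a pose out of reach is approached as far as the arm can. A call is refused whole if a number of a shift passes 41.7 or a number of a turn 7.16, either way. A call with a gripper value outside its range is refused whole. The fingers move at their own pace and stop on an object; the grip force is fixed at half the most. Time passes only in rows, so rows that do not move let the fingers close. It gives the time, the measured TCP pose, the force, the opening and the grip force at its end, in the units of the state.
- get_obs(): the state, without advancing time (a new reading comes with each control period).
- camera(name): name is "scene" or "top"; returns a dict with "image" (420x560x3 uint8, red, green, blue), "K" (3x3 intrinsics, pixels), "view" (4x4, takes a point from world to camera coordinates). Camera axes: x right, y down, z forward; pixel columns grow to the right and rows downward; lengths in m; the calibration is good to about 2 mm. A picture is of the moment at which its call begins. There is no depth.
- job_done(): hands the job in; it is judged then, once.
Trained networks look in a picture, given as the dict that the camera call returned (one of the last four; its "shot" number tells which), for a name from the list of things; names that differ only in an ending like _2 or _b are one class to them, and where a whole thing is asked for, a point or a joint stands for the part that bears it (a point fixed in the world has none). Each returns a list of dicts, best first, with "conf" (0 to 1); they miss things now and then, are a little off and sometimes report something else, mostly with a low value. They report only what shows in the picture. A call takes as long as a camera call. They do not tell look-alikes from the thing itself.
- silhouettes(query, picture): "region" (420x560 bool, what is visible of it) and "bbox" ([left, top, right, bottom] in pixels, round what is visible of it).
The state is a dict: "clock": time; "joint_pos": joint angles; "joint_vel": joint speeds; "tau": joint torques, N m; "eef_pos": TCP position; "tool_rot": TCP orientation; "ft_force": force on the tool from outside, world axes, zero at the start; "ft_torque": the same for the moment, N m; "grip_width": finger opening in m; "grasp_force": force on a finger pad.
Only numpy, scipy, OpenCV 4.12 (cv2) and the standard library are available. Lean on these libraries where they do the work, as an engineer would, in place of code of your own. Each camera call takes 0.05 s, during which the arm holds its last target. There are 200 camera calls.

## Working session

There is one attempt and no reset: what is moved stays moved. The work goes in short steps, Python scripts to look and compute and a tool call to move; the robot and the scene stay as the last step left them, time stands still between calls to the robot, and variables do not carry over. Pictures are saved under pics/ and viewed, at most 10 in all, crops included, and the job is handed in when it is done.

Besides the shell and the picture viewer there is one more tool, called after "Request:" by a JSON object that holds its "method" and its "body". drive_tool: Moves the arm, as the interface text tells. Its arguments: {"type":"object","properties":{"increments":{"type":"array"}},"required":["increments"]}

```bash
mkdir -p pics && cat > h.py <<'E'
import numpy as np, cv2
from workcell import *
def save(p,n,crop=None,s=1):
    im=p["image"][:,:,::-1]
    if crop: im=im[crop[1]:crop[3],crop[0]:crop[2]]
    cv2.imwrite("pics/"+n,cv2.resize(im,None,fx=s,fy=s,interpolation=cv2.INTER_CUBIC))
def P(p): return p["K"]@p["view"][:3]
def proj(p,X):
    h=P(p)@np.append(X,1); return h[:2]/h[2]
def onz(p,uv,z):
    M=P(p); H=M[:,[0,1,3]].copy(); H[:,2]+=M[:,2]*z
    q=np.linalg.solve(H,[uv[0],uv[1],1]); return q[:2]/q[2]
def tri(a,ua,b,ub):
    X=cv2.triangulatePoints(P(a),P(b),np.array(ua,float).reshape(2,1),np.array(ub,float).reshape(2,1))[:,0]; return X[:3]/X[3]
E
python3 - <<'E'
from h import *
a=camera("scene");b=camera("top")
cv2.imwrite("pics/s0.png",a["image"][:,:,::-1]);cv2.imwrite("pics/t0.png",b["image"][:,:,::-1])
for n in ["case","latch","latch_post","lid_handle","rack","tube","tube_cap","heart","bandage","clip"]:
  for nm,p in(("s",a),("t",b)):
    try:
      for d in silhouettes(n,p)[:4]:
        m=d["region"];y,x=np.nonzero(m);print(n,nm,round(d["conf"],2),np.round(d["bbox"]),x.mean().round(1),y.mean().round(1),m.sum())
    except Exception as e: print(n,e)
for p in(a,b): print(np.round(np.linalg.inv(p["view"]),3).tolist(),p["K"][0,0])
E
```

```text
case s 0.62 [269. 132. 390. 236.] 330.4 183.6 7601
case t 0.84 [147. 158. 258. 264.] 202.7 204.2 8456
latch s 0.51 [272. 154. 296. 173.] 282.1 163.9 195
latch t 0.73 [220. 232. 230. 263.] 226.1 246.2 183
latch_post t 0.58 [225. 232. 230. 257.] 225.9 245.5 126
lid_handle s 0.98 [278. 135. 391. 222.] 334.6 176.7 5554
lid_handle t 0.61 [145. 161. 259. 245.] 202.0 201.9 7626
lid_handle t 0.46 [353. 260. 362. 267.] 356.4 261.6 15
rack s 0.74 [155. 278. 215. 338.] 184.9 307.2 2260
rack s 0.73 [209. 219. 297. 302.] 256.6 259.3 4388
rack t 0.81 [375. 136. 410. 175.] 390.5 154.5 1186
rack t 0.55 [302. 176. 351. 234.] 325.9 204.6 2435
rack t 0.55 [372. 206. 405. 244.] 388.3 223.3 1158
tube s 0.59 [231. 220. 237. 248.] 232.5 232.9 164
tube_cap s 0.6 [229. 224. 236. 243.] 232.6 232.9 132
heart s 0.8 [192. 209. 229. 236.] 209.8 221.0 653
heart t 0.67 [297. 254. 328. 288.] 313.0 269.7 606
bandage s 0.65 [284. 278. 309. 319.] 296.9 296.2 1107
bandage s 0.27 [227. 223. 236. 245.] 232.5 232.8 150
bandage t 0.79 [320. 146. 344. 172.] 333.2 158.4 501
clip s 0.55 [170. 248. 187. 268.] 177.2 257.7 131
clip s 0.47 [268. 152. 300. 171.] 282.0 163.9 225
clip t 0.44 [350. 260. 365. 280.] 356.0 267.3 119
[[0.798, 0.426, -0.426, 0.89], [0.603, -0.573, 0.555, -0.479], [-0.007, -0.7, -0.714, 0.666], [0.0, 0.0, 0.0, 1.0]] 383.33042727044955
[[0.011, -0.989, 0.15, 0.357], [-1.0, -0.009, 0.015, -0.037], [-0.013, -0.15, -0.989, 1.305], [0.0, 0.0, 0.0, 1.0]] 513.7632833688706
```

```bash
python3 - <<'E'
import cv2
s=cv2.imread("pics/s0.png");t=cv2.imread("pics/t0.png")
cv2.imwrite("pics/s1.png",cv2.resize(s[110:350,140:410],None,fx=2.4,fy=2.4,interpolation=2))
cv2.imwrite("pics/t1.png",cv2.resize(t[120:300,135:415],None,fx=2.8,fy=2.8,interpolation=2))
E
```

```text
(no output)
```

View pics/s1.png

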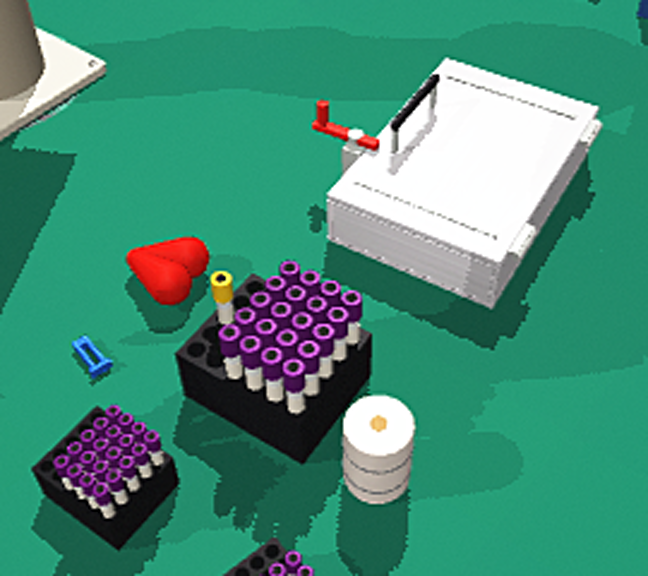

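View pics/t1.png

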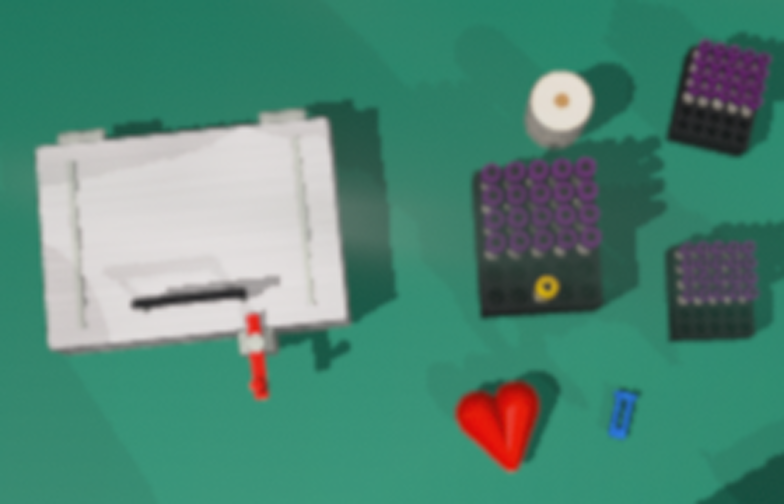

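The views show one full-size rack with the yellow cap at top-crop (546,288). There are two smaller look-alike racks to its right. The case is at the left, its latch post at top-crop (262,392) and handle bar at (133–245, 303–293). Candidates for the target cap: only that yellow one. Next I fit the poses.

```bash
cat > fit.py <<'E'
from h import *
from scipy.optimize import least_squares
a=camera("scene");b=camera("top")
def mask(p,f,box):
    im=p["image"].astype(int);R,G,B=im[...,0],im[...,1],im[...,2]
    m=f(R,G,B);k=np.zeros_like(m);k[box[1]:box[3],box[0]:box[2]]=1;return m&k
yel=lambda R,G,B:(R>140)&(G>100)&(B<90)
blk=lambda R,G,B:(R<70)&(G<70)&(B<70)
red=lambda R,G,B:(R>130)&(G<70)&(B<70)
for nm,p,box in(("s",a,(220,210,245,250)),("t",b,(315,210,345,240))):
    y,x=np.nonzero(mask(p,yel,box));print("yel",nm,x.min(),x.max(),y.min(),y.max(),x.mean(),y.mean(),len(x))
def ext(m):
    y,x=np.nonzero(m);q=np.c_[x,y].astype(float);c=q.mean(0);v=np.linalg.svd(q-c,full_matrices=0)[2][0]
    s=(q-c)@v;return c,c+v*s.min(),c+v*s.max(),len(x)
for nm,p,box in(("s",a,(295,135,330,170)),("t",b,(175,215,230,235))): print("handle",nm,[np.round(i,1) for i in ext(mask(p,blk,box))])
for nm,p,box in(("s",a,(265,145,300,180)),("t",b,(215,225,240,270))):
    y,x=np.nonzero(mask(p,red,box));print("red",nm,x.min(),x.max(),y.min(),y.max(),len(x))
T=lambda u,v:(u/2.8+135,v/2.8+120)
S=lambda u,v:(u/2.4+140,v/2.4+110)
obs=[(b,T(38,150),(.09,.13,.0635)),(b,T(328,120),(.09,-.13,.0635)),(b,T(347,322),(-.09,-.13,.0635)),(b,T(50,350),(-.09,.13,.0635)),
(a,S(328,203),(-.09,-.13,.0635)),(a,S(497,260),(.09,-.13,.0635)),(a,S(598,105),(.09,.13,.0635)),(a,S(446,58),(-.09,.13,.0635))]
def res(q):
    c,s=np.cos(q[2]),np.sin(q[2])
    return np.concatenate([proj(p,[q[0]+c*X[0]-s*X[1],q[1]+s*X[0]+c*X[1],X[2]])-u for p,u,X in obs])
r=least_squares(res,[.5,.15,0]);q=r.x;print("case",q,np.round(r.fun,1))
W=lambda x,y,z:np.array([q[0]+np.cos(q[2])*x-np.sin(q[2])*y,q[1]+np.sin(q[2])*x+np.cos(q[2])*y,z])
for n,X in(("handle",W(-.063,0,.0975)),("h+",W(-.063,.045,.0975)),("h-",W(-.063,-.045,.0975)),("pivot",W(-.104,-.05,.0695)),("post.12",W(-.104-.038*np.cos(.12),-.05-.038*np.sin(.12),.0995))):
    print(n,np.round(X,4),np.round(proj(a,X),1),np.round(proj(b,X),1))
# rack top corners (top crop)
pr=[onz(b,T(*u),.06) for u in((602,304),(481,316),(473,175))];print("rack",pr)
E
python3 fit.py
```

```text
yel s 228 236 223 236 231.85365853658536 229.8170731707317 82
yel t 326 333 219 226 329.6744186046512 222.34883720930233 43
handle s [array([312.7, 152.2]), array([322.1, 141.1]), array([303.2, 163.4]), np.int64(93)]
handle t [array([202.4, 226. ]), array([221., 224.]), array([183., 228.]), np.int64(74)]
red s 270 297 152 172 105
red t 224 229 233 261 70
case [0.56263    0.16441044 0.11564256] [-0.1 -1.1  0.6 -1.4  1.  -1.7  0.6 -0.4 -1.5 -4.9  0.5  0.3 -0.4 -0.5
 -1.2 -1.4]
handle [0.5001 0.1571 0.0975] [312.2 151.3] [203.6 226.3]
h+ [0.4949 0.2018 0.0975] [320.5 141.7] [184.7 228.3]
h- [0.5052 0.1124 0.0975] [303.5 161.6] [222.5 224.3]
pivot [0.4651 0.1027 0.0695] [287.2 166.4] [227.4 242.2]
post.12 [0.4281 0.0939 0.0995] [272.6 152.7] [229.4 256.9]
rack [array([ 0.50211578, -0.1940536 ]), array([ 0.49065387, -0.08898249]), array([ 0.61555694, -0.08164135])]
```

```bash
python3 - <<'E'
from h import *
from scipy.spatial.transform import Rotation as R
o=get_obs();print(o["clock"],o["eef_pos"],np.round(R.from_quat(o["tool_rot"]).as_matrix(),3).tolist(),o["grip_width"],o["ft_force"])
a=camera("scene");b=camera("top")
print("handle",tri(a,(312.7,152.2),b,(202.4,226.0)))
print("h+",tri(a,(322.1,141.1),b,(183,228)),"h-",tri(a,(303.2,163.4),b,(221,224)))
print("cap",tri(a,(232,227.5),b,(329.7,222.5)), onz(a,(232.2,226.5),.11),onz(b,(329.7,222.5),.11))
save(a,"s2.png",(225,130,345,240),6);
cv2.imwrite("pics/c.png",np.hstack([cv2.resize(p["image"][y:y+56,x:x+56,::-1],(400,400),interpolation=2) for p,x,y in((a,258,135),(b,200,215))]))
E
```

```text
1.2 [ 0.22096981 -0.4485144   0.23129634] [[0.897, 0.442, -0.0], [0.442, -0.897, 0.0], [-0.0, -0.0, -1.0]] 0.0851893768631438 [-0.64722776  0.31508301  0.00458   ]
handle [0.50070392 0.16027592 0.09348028]
h+ [0.49583974 0.2062807  0.09698989] h- [0.50557915 0.11584533 0.0905012 ]
cap [ 0.51122291 -0.14157518  0.09994817] [ 0.51613936 -0.14589514] [ 0.51016918 -0.14043516]
```

View pics/c.png

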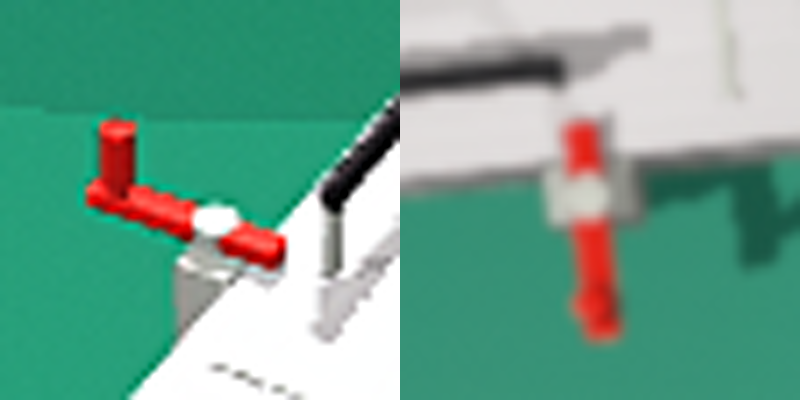

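Request:
{"method": "drive_tool", "body": {"increments": [[[14,37,0],[0,0,0],0.45],[[14,37,0],[0,0,0],0.45],[[14,37,0],[0,0,0],0.45],[[14,37,0],[0,0,0],0.45],[[14,37,0],[0,0,0],0.45],[[14,37,0],[0,0,0],0.45],[[14,37,0],[0,0,0],0.45],[[14,37,0],[0,0,0],0.45]]}}

```text
clock: 1.97
eef_pos: [0.3332, -0.1508, 0.2316]
tool_rot: [0.974, 0.227, 0.0, 0.0]
ft_force: [1.2, 0.4, -0.0]
grip_width: 0.0382
grasp_force: 0.0
```

```bash
python3 - <<'E'
from h import *
a=camera("scene");b=camera("top")
print("post",tri(a,(274.5,152.9),b,(226.6,257.7)),onz(a,(274.5,152.9),.0995),onz(b,(226.6,257.7),.0995))
print("pivot",tri(a,(288.1,165.8),b,(226.6,241.9)),onz(a,(288.1,165.8),.0755),onz(b,(226.6,241.9),.0755))
E
```

```text
post [0.42685208 0.1013742  0.09357132] [0.4321833  0.09604946] [0.42616713 0.10036447]
pivot [0.4659753  0.10479148 0.07037642] [0.46985382 0.10005857] [0.46537531 0.10406649]
```

Request:
{"method": "drive_tool", "body": {"increments": [[[13.5,35.7,0],[0,0,0],0.45],[[13.5,35.7,0],[0,0,0],0.45],[[13.5,35.7,0],[0,0,0],0.45],[[13.5,35.7,0],[0,0,0],0.45],[[13.5,35.7,0],[0,0,0],0.45],[[13.5,35.7,-10],[0,0,0],0.45],[[13.5,35.7,-10],[0,0,0],0.45],[[0,0,-20],[0,0,0],0.45]]}}

```text
clock: 2.73
eef_pos: [0.4318, 0.1025, 0.1927]
tool_rot: [0.973, 0.23, 0.004, -0.001]
ft_force: [1.3, -0.4, 0.2]
grip_width: 0.0385
grasp_force: 0.0
```

```bash
python3 - <<'E'
from h import *
a=camera("scene");b=camera("top");o=get_obs();print(o["clock"],o["eef_pos"])
t=o["eef_pos"];print(proj(a,t),proj(b,t))
cv2.imwrite("pics/c2.png",np.hstack([cv2.resize(p["image"][y:y+80,x:x+80,::-1],(400,400),interpolation=2) for p,x,y in((a,240,100),(b,185,200))]))
E
```

```text
2.8333 [0.42583495 0.09760775 0.18856006]
[271.93069751 119.71376   ] [223.27426696 255.4759665 ]
```

View pics/c2.png

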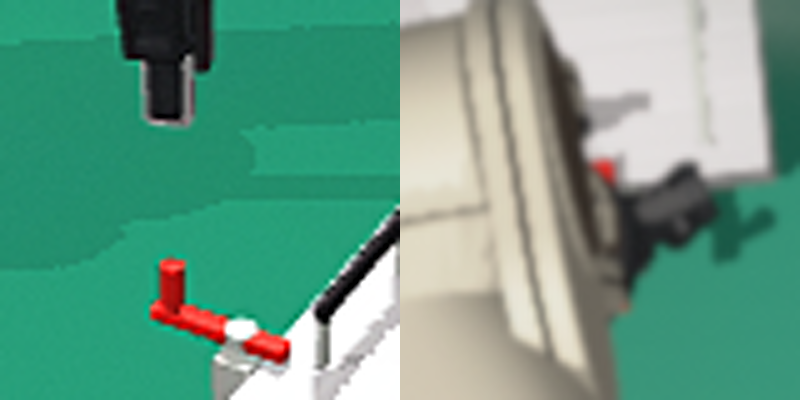

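Request:
{"method": "drive_tool", "body": {"increments": [[[1,1,-35],[0,0,0],0.45],[[0,0,-35],[0,0,0],0.45],[[0,0,-30],[0,0,0],0.45],[[0,0,-5],[0,0,0],0.45],[[0,0,0],[0,0,0],0.3]]}}

```text
clock: 3.25
eef_pos: [0.4268, 0.0967, 0.0854]
tool_rot: [0.974, 0.226, -0.002, 0.0]
ft_force: [-0.4, -0.1, 1.1]
grip_width: 0.028
grasp_force: 0.0
```

Request:
{"method": "drive_tool", "body": {"increments": [[[0,0,0],[0,0,0],0.2],[[0,0,0],[0,0,0],0.2],[[1.5,-6.8,0],[0,0,6],0.2],[[2.7,-6.4,0],[0,0,7],0.2],[[3.8,-5.8,0],[0,0,7],0.2],[[4.8,-5.1,0],[0,0,7],0.2]]}}

```text
clock: 3.75
eef_pos: [0.4426, 0.0746, 0.0886]
tool_rot: [0.893, 0.451, 0.002, -0.0]
ft_force: [-2.0, 2.1, 0.5]
grip_width: 0.0171
grasp_force: 0.8
```

Request:
{"method": "drive_tool", "body": {"increments": [[[5.7,-4.1,0],[0,0,7],0.2],[[6.3,-3,0],[0,0,7],0.2],[[6.8,-1.8,0],[0,0,7],0.2],[[7,-0.5,0],[0,0,7],0.2],[[1.9,0.2,0],[0,0,7],0.2],[[0,0,0],[0,0,7],0.2]]}}

```text
clock: 4.25
eef_pos: [0.4711, 0.0652, 0.0886]
tool_rot: [0.672, 0.741, 0.002, 0.001]
ft_force: [0.4, -0.8, -0.3]
grip_width: 0.0171
grasp_force: 0.0
```

Request:
{"method": "drive_tool", "body": {"increments": [[[0,0,0],[0,0,0],0.4],[[0,0,15],[0,0,0],0.5],[[0,0,35],[0,0,0],0.5],[[0,0,35],[0,0,0],0.5],[[0,0,0],[0,0,0],0.5]]}}

```text
clock: 4.67
eef_pos: [0.474, 0.0656, 0.1796]
tool_rot: [0.675, 0.737, 0.006, 0.005]
ft_force: [1.2, 0.5, 0.8]
grip_width: 0.0427
grasp_force: 0.0
```

```bash
python3 - <<'E'
from h import *
a=camera("scene");b=camera("top");o=get_obs();print(o["clock"],o["eef_pos"],o["tool_rot"])
cv2.imwrite("pics/c3.png",np.hstack([cv2.resize(p["image"][y:y+100,x:x+100,::-1],(400,400),interpolation=2) for p,x,y in((a,240,100),(b,170,190))]))
E
```

```text
4.7667 [0.47113235 0.06526673 0.17450524] [0.67508025 0.73773555 0.0027411  0.00232478]
```

View pics/c3.png

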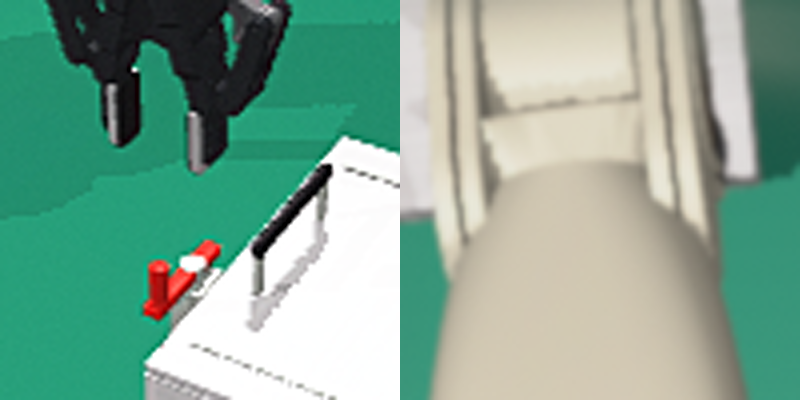

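Request:
{"method": "drive_tool", "body": {"increments": [[[10,31,0],[0,0,1.5],0.5],[[10,31,0],[0,0,0],0.5],[[9,32,0],[0,0,0],0.5],[[0,0,-30],[0,0,0],0.5],[[0,0,-35],[0,0,0],0.5],[[0,0,-25],[0,0,0],0.5],[[0,0,0],[0,0,0],0.3],[[0,0,0],[0,0,0],0.3]]}}

```text
clock: 5.43
eef_pos: [0.496, 0.1585, 0.0797]
tool_rot: [0.665, 0.747, -0.002, -0.001]
ft_force: [0.4, 0.1, 0.5]
grip_width: 0.0252
grasp_force: 0.0
```

Request:
{"method": "drive_tool", "body": {"increments": [[[0,0,0],[0,0,0],0.15],[[0,0,0],[0,0,0],0.1],[[0,0,0],[0,0,0],0.05],[[0,0,0],[0,0,0],0.0],[[0,0,0],[0,0,0],0.0]]}}

```text
clock: 5.85
eef_pos: [0.4999, 0.1594, 0.0829]
tool_rot: [0.665, 0.747, 0.002, 0.001]
ft_force: [4.1, -0.4, -0.6]
grip_width: 0.0078
grasp_force: 58.6
```

Request:
{"method": "drive_tool", "body": {"increments": [[[8,0.9,23.6],[0,0,0],0.0],[[11.4,1.3,22.1],[0,0,0],0.0],[[14.6,1.7,20.2],[0,0,0],0.0]]}}

```text
clock: 6.1
eef_pos: [0.5309, 0.1628, 0.1471]
tool_rot: [0.664, 0.747, -0.001, -0.001]
ft_force: [2.9, 1.3, -10.0]
grip_width: 0.0072
grasp_force: 58.4
```

Request:
{"method": "drive_tool", "body": {"increments": [[[17.4,2,17.7],[0,0,0],0.0],[[19.9,2.3,14.9],[0,0,0],0.0],[[21.8,2.5,11.7],[0,0,0],0.0]]}}

```text
clock: 6.35
eef_pos: [0.5861, 0.1692, 0.1933]
tool_rot: [0.664, 0.748, -0.004, -0.004]
ft_force: [-10.5, -1.2, 10.6]
grip_width: 0.0076
grasp_force: 59.2
```

```bash
python3 - <<'E'
from h import *
a=camera("scene");o=get_obs();print(o["clock"],o["eef_pos"],o["ft_force"],o["joint_pos"])
save(a,"l1.png",(230,60,430,240),3)
E
```

```text
6.4 [0.59197361 0.16983556 0.19641021] [-8.38240255 -2.76753576 17.28488705] [2.78986604e-01 4.88731198e-01 2.75682083e-01 1.35773497e+00
 8.24534436e-04 1.73269340e+00]
```

View pics/l1.png

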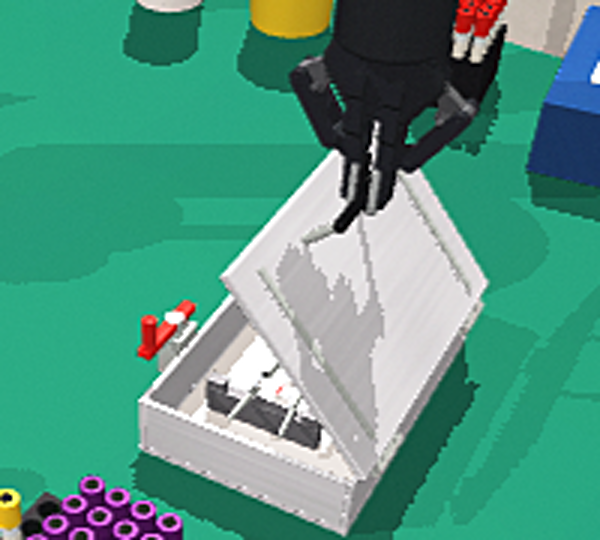

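Request:
{"method": "drive_tool", "body": {"increments": [[[12,1.4,6],[0,4,0],0.0],[[12,1.4,5],[0,4,0],0.0],[[12,1.4,4],[0,4,0],0.0]]}}

```text
clock: 6.65
eef_pos: [0.6241, 0.1737, 0.2082]
tool_rot: [0.66, 0.743, -0.072, -0.081]
ft_force: [-2.0, 0.5, -1.8]
grip_width: 0.0071
grasp_force: 62.5
```

Request:
{"method": "drive_tool", "body": {"increments": [[[12,1.4,3.5],[0,3,0],0.0],[[12,1.4,2],[0,3,0],0.0],[[12,1.4,1],[0,3,0],0.0],[[12,1.4,0],[0,3,0],0.0]]}}

```text
clock: 6.98
eef_pos: [0.6446, 0.1766, 0.2023]
tool_rot: [0.654, 0.734, -0.115, -0.142]
ft_force: [-2.7, 2.5, 88.0]
grip_width: 0.0072
grasp_force: 89.0
```

Request:
{"method": "drive_tool", "body": {"increments": [[[-5,0,6],[0,-3,0],0.0]]}}

```text
clock: 7.07
eef_pos: [0.643, 0.1762, 0.2024]
tool_rot: [0.657, 0.737, -0.102, -0.126]
ft_force: [1.5, 6.3, -8.9]
grip_width: 0.0075
grasp_force: 78.9
```

Request:
{"method": "drive_tool", "body": {"increments": [[[0,0,0],[0,0,0],0.25],[[0,0,0],[0,0,0],0.25],[[-3,0,15],[0,-2,0],0.25],[[-4,0,15],[0,-2,0],0.25],[[-10,0,25],[0,-2,0],0.25],[[-11,0,25],[0,-2,0],0.2]]}}

```text
clock: 7.57
eef_pos: [0.6141, 0.1737, 0.2836]
tool_rot: [0.662, 0.744, -0.058, -0.071]
ft_force: [0.4, 0.8, 0.6]
grip_width: 0.0175
grasp_force: 0.0
```

```bash
python3 - <<'E'
from h import *
a=camera("scene");o=get_obs();print(o["clock"],o["eef_pos"],o["ft_force"],o["joint_pos"],o["tool_rot"])
save(a,"l2.png",(230,30,450,240),2.8)
E
```

```text
7.6167 [0.61329565 0.17460341 0.29265671] [3.3816614  1.87173576 5.40452483] [0.25209079 0.70335897 0.87518483 1.90614962 0.05310858 1.70102114] [ 0.661912    0.74465194 -0.05283218 -0.06763683]
```

View pics/l2.png

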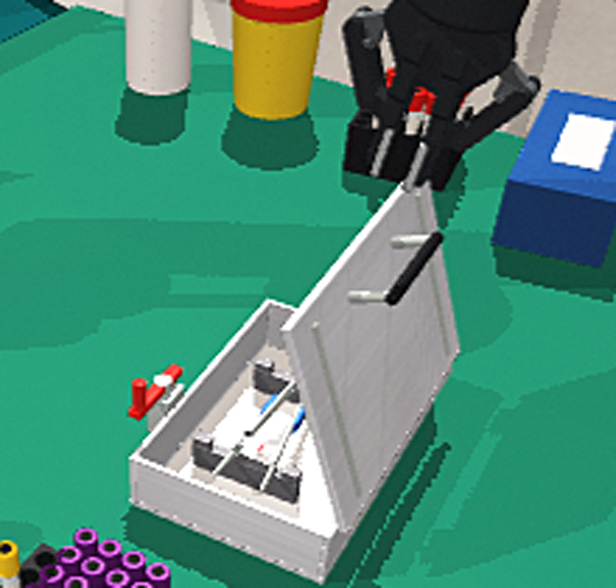

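Request:
{"method": "drive_tool", "body": {"increments": [[[-10,0,20],[0,0,0],0.0],[[-38,-4,0],[0,-6,0],0.0],[[-38,-4,0],[0,-5,0],0.0],[[-10,0,-30],[0,0,0],0.0],[[0,0,-38],[0,0,0],0.0],[[0,0,-25],[0,0,0],0.0],[[0,0,0],[0,0,0],0.0]]}}

```text
clock: 8.2
eef_pos: [0.5486, 0.1697, 0.2089]
tool_rot: [0.664, 0.747, -0.025, -0.031]
ft_force: [-0.8, -0.3, -0.7]
grip_width: 0.0
grasp_force: 0.0
```

Request:
{"method": "drive_tool", "body": {"increments": [[[15,1.7,0],[0,-4,0],0.0],[[15,1.7,0],[0,0,0],0.0],[[15,1.7,0],[0,0,0],0.0],[[15,1.7,0],[0,0,0],0.0]]}}

```text
clock: 8.53
eef_pos: [0.6119, 0.1776, 0.2164]
tool_rot: [0.664, 0.748, 0.003, -0.002]
ft_force: [-3.3, -0.2, 2.9]
grip_width: 0.0003
grasp_force: 1.5
```

Request:
{"method": "drive_tool", "body": {"increments": [[[15,1.7,0],[0,0,0],0.0],[[15,1.7,0],[0,0,0],0.0],[[10,1.2,0],[0,0,0],0.0],[[0,0,0],[0,0,0],0.0]]}}

```text
clock: 8.87
eef_pos: [0.6538, 0.182, 0.2148]
tool_rot: [0.665, 0.747, 0.004, -0.001]
ft_force: [-1.0, -0.1, -1.0]
grip_width: 0.0002
grasp_force: 0.0
```

```bash
python3 - <<'E'
from h import *
a=camera("scene");o=get_obs();print(o["clock"],o["eef_pos"],o["ft_force"],o["joint_pos"],o["tool_rot"])
save(a,"l3.png",(230,30,450,240),2.8)
E
```

```text
8.9167 [0.65269598 0.18195905 0.21440848] [-0.06802583 -0.25358781  0.97972191] [0.26903168 0.61660477 0.53518817 1.48550784 0.00635398 1.72254065] [ 0.66443846  0.74733372  0.00335239 -0.00161324]
```

View pics/l3.png

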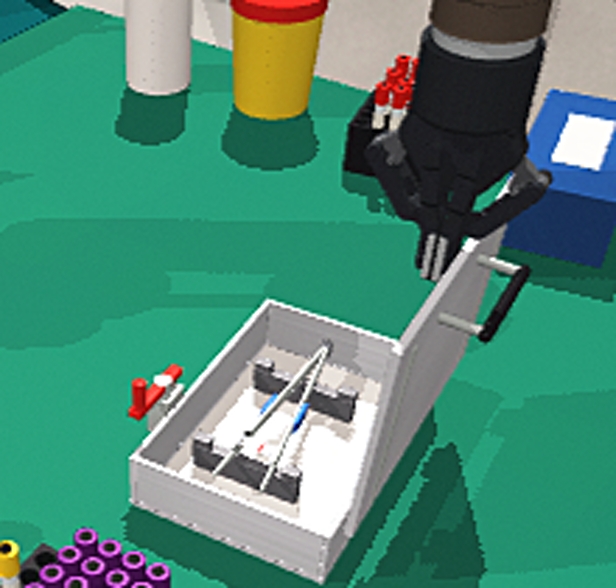

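Request:
{"method": "drive_tool", "body": {"increments": [[[-35,-4,5],[0,0,0],0.7],[[-30,-25,12],[0,0,0],0.7],[[-30,-25,12],[0,0,0],0.7],[[-30,-25,12],[0,0,0],0.7],[[-30,-25,12],[0,0,0],0.7],[[-30,-25,12],[0,0,0],0.7],[[-30,-25,0],[0,0,0],0.7]]}}

```text
clock: 9.5
eef_pos: [0.4352, 0.0269, 0.2815]
tool_rot: [0.664, 0.748, 0.004, -0.0]
ft_force: [-0.0, -0.4, 0.1]
grip_width: 0.0598
grasp_force: 0.0
```

```bash
python3 - <<'E'
from h import *
a=camera("scene");b=camera("top");o=get_obs();print(o["clock"],o["eef_pos"],o["tool_rot"])
for n in("forceps","tube_cap"):
  for nm,p in(("s",a),("t",b)):
    for d in silhouettes(n,p)[:2]:
        y,x=np.nonzero(d["region"]);print(n,nm,round(d["conf"],2),np.round(d["bbox"]),x.mean().round(1),y.mean().round(1),len(x))
blue=lambda im:(im[...,2].astype(int)>im[...,0]+50)&(im[...,2].astype(int)>im[...,1]+30)
for nm,p,(x0,y0,x1,y1) in(("s",a,(300,150,350,200)),("t",b,(150,160,260,250))):
    m=blue(p["image"]);k=np.zeros(m.shape,np.uint8);k[y0:y1,x0:x1]=m[y0:y1,x0:x1]
    n,l,st,c=cv2.connectedComponentsWithStats(k);print(nm,[(st[i].tolist(),c[i].round(1).tolist()) for i in range(1,n)])
cv2.imwrite("pics/f1.png",np.hstack([cv2.resize(p["image"][y:y+80,x:x+80,::-1],(400,400),interpolation=2) for p,x,y in((a,285,140),(b,165,165))]))
E
```

```text
9.6 [0.43129856 0.02528121 0.28001502] [ 0.66561627  0.74628927  0.00191684 -0.00190335]
forceps s 0.89 [305. 153. 350. 197.] 330.9 175.7 510
forceps s 0.22 [352.  94. 419. 220.] 385.5 153.8 2101
forceps t 0.67 [160. 213. 173. 216.] 165.1 213.9 22
forceps t 0.45 [168. 215. 190. 216.] 170.9 214.2 8
tube_cap s 0.68 [311. 157. 344. 194.] 326.5 181.0 237
tube_cap s 0.6 [231. 224. 234. 244.] 232.5 232.8 155
tube_cap t 0.3 [120. 122. 250. 168.] 190.1 146.9 3604
s [([300, 150, 15, 18, 33], [306.8, 158.3]), ([304, 154, 46, 46, 792], [329.2, 183.8]), ([322, 159, 1, 1, 1], [322.0, 159.0]), ([325, 158, 1, 1, 1], [325.0, 158.0]), ([325, 160, 1, 1, 1], [325.0, 160.0]), ([344, 160, 6, 9, 31], [347.1, 164.0]), ([332, 163, 1, 1, 1], [332.0, 163.0]), ([329, 164, 1, 1, 1], [329.0, 164.0]), ([332, 165, 1, 1, 1], [332.0, 165.0]), ([346, 170, 1, 1, 1], [346.0, 170.0]), ([349, 171, 1, 1, 1], [349.0, 171.0]), ([346, 180, 3, 2, 4], [347.0, 180.2]), ([300, 186, 1, 1, 1], [300.0, 186.0]), ([303, 187, 2, 1, 2], [303.5, 187.0]), ([325, 197, 2, 3, 3], [325.7, 198.0]), ([334, 199, 3, 1, 3], [335.0, 199.0])]
t [([171, 172, 80, 20, 858], [208.2, 180.8]), ([171, 193, 6, 15, 52], [173.7, 201.3]), ([192, 199, 2, 3, 5], [192.6, 200.2]), ([173, 217, 7, 18, 79], [175.6, 225.9]), ([212, 225, 41, 16, 614], [232.1, 232.4]), ([191, 233, 1, 1, 1], [191.0, 233.0])]
```

View pics/f1.png

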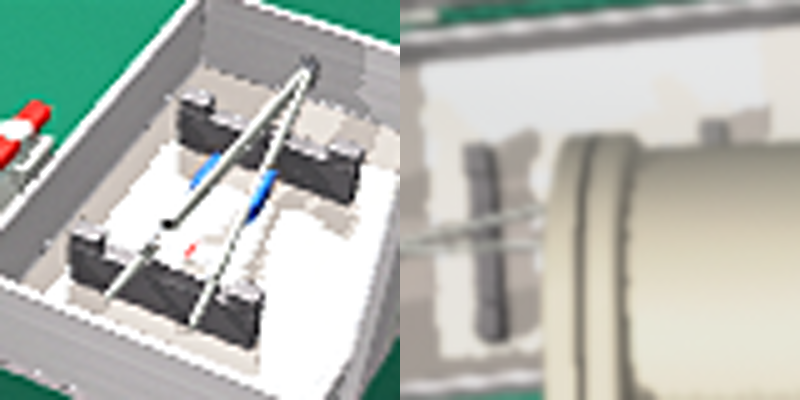

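Request:
{"method": "drive_tool", "body": {"increments": [[[-14,-38,0],[0,0,0],0.7],[[-14,-38,0],[0,0,0],0.7],[[-14,-38,0],[0,0,0],0.7],[[-14,-38,0],[0,0,0],0.7]]}}

```text
clock: 10.13
eef_pos: [0.3801, -0.125, 0.2775]
tool_rot: [0.663, 0.749, 0.002, -0.003]
ft_force: [1.3, -0.4, -0.1]
grip_width: 0.0597
grasp_force: 0.0
```

```bash
python3 - <<'E'
from h import *
a=camera("scene");b=camera("top");o=get_obs();print(o["clock"],o["eef_pos"],o["tool_rot"])
R={}
for nm,p in(("s",a),("t",b)):
    for d in silhouettes("forceps",p)[:2]:
        y,x=np.nonzero(d["region"]);q=np.c_[x,y].astype(float);c=q.mean(0);v=np.linalg.svd(q-c,full_matrices=0)[2][0];s=(q-c)@v
        print(nm,round(d["conf"],2),np.round(d["bbox"]),c.round(1),len(x),"ends",(c+v*s.min()).round(1),(c+v*s.max()).round(1))
    im=p["image"].astype(int);m=(im[...,2]>im[...,0]+80)&(im[...,2]>im[...,1]+50)
    x0,y0,x1,y1=(285,140,365,220) if nm=="s" else (150,150,260,260)
    k=np.zeros(m.shape,np.uint8);k[y0:y1,x0:x1]=m[y0:y1,x0:x1]
    n,l,st,c=cv2.connectedComponentsWithStats(k);print(nm,[(st[i].tolist(),c[i].round(1).tolist()) for i in range(1,n)])
    m=(im[...,0]>im[...,1]+60)&(im[...,0]>im[...,2]+60);k[:]=0;k[y0:y1,x0:x1]=m[y0:y1,x0:x1]
    n,l,st,c=cv2.connectedComponentsWithStats(k);print("red",[(st[i].tolist(),c[i].round(1).tolist()) for i in range(1,n) if st[i][4]>1])
E
```

```text
10.2333 [ 0.37882849 -0.12850517  0.27754687] [ 0.66715711  0.74491259  0.00107813 -0.00233766]
s 0.54 [303. 155. 347. 194.] [329.2 177. ] 363 ends [348.3 154.1] [310.2 199.7]
s 0.21 [282. 275. 311. 318.] [296.7 296.5] 1125 ends [296.6 275. ] [296.8 318. ]
s [([323, 171, 6, 7, 13], [325.3, 173.6]), ([335, 174, 5, 10, 14], [337.0, 177.9])]
red [([288, 160, 7, 6, 25], [291.5, 162.4]), ([285, 167, 4, 7, 19], [286.2, 169.7]), ([322, 189, 2, 3, 4], [322.5, 190.0])]
t 0.82 [159. 196. 243. 216.] [199.5 208.5] 488 ends [241.3 201.1] [159.  215.8]
t [([202, 214, 6, 1, 6], [204.5, 214.0])]
red [([229, 238, 17, 7, 89], [236.7, 241.0]), ([216, 240, 8, 6, 39], [219.3, 242.8])]
```

```bash
python3 - <<'E'
from h import *
from scipy.spatial.transform import Rotation as R
from scipy.optimize import least_squares
a=camera("scene");b=camera("top")
d=silhouettes("forceps",b)[0];m=d["region"]
for c in range(158,246,6):
    r=np.nonzero(m[:,c])[0]
    if len(r): print(c,r.min(),r.max(),len(r),end=" | ")
print()
# brightness profile in the top view across rows, bright steel vs floor
g=cv2.cvtColor(b["image"],cv2.COLOR_RGB2GRAY)
for c in(180,200,204,208,216,232,238): print(c,g[190:222,c].tolist())
for n,u,z in(("tail",(347.4,153.6),.036),("pads",(331.7,176.4),.038),("tips",(315.5,201.9),.036),("red",(322.5,190),.042)):
    print(n,onz(a,u,z)+[-.003,.0025])
E
```

```text
164 213 215 3 | 170 211 215 5 | 176 210 213 4 | 182 208 214 6 | 188 207 214 4 | 194 203 213 6 | 200 201 215 9 | 206 213 214 2 | 224 197 212 16 | 
180 [222, 220, 213, 179, 142, 128, 128, 128, 126, 115, 117, 124, 128, 127, 127, 124, 121, 123, 138, 159, 148, 121, 117, 132, 146, 145, 144, 148, 152, 155, 153, 151]
200 [222, 221, 220, 219, 220, 220, 221, 223, 225, 226, 225, 216, 178, 146, 164, 179, 204, 220, 221, 207, 185, 179, 185, 171, 136, 126, 179, 219, 227, 226, 225, 225]
204 [221, 219, 219, 219, 219, 220, 222, 224, 225, 225, 217, 181, 152, 168, 180, 204, 221, 226, 223, 206, 181, 179, 183, 162, 131, 140, 196, 222, 225, 225, 225, 225]
208 [219, 219, 219, 219, 220, 222, 224, 224, 224, 219, 196, 169, 173, 180, 204, 221, 225, 227, 223, 205, 182, 180, 184, 159, 130, 159, 208, 225, 226, 225, 225, 225]
216 [219, 218, 219, 219, 219, 220, 218, 203, 178, 166, 176, 182, 203, 219, 223, 224, 226, 225, 217, 195, 175, 170, 187, 196, 212, 222, 225, 225, 225, 225, 224, 225]
232 [172, 171, 171, 171, 170, 173, 177, 167, 159, 161, 161, 156, 148, 143, 144, 148, 148, 146, 145, 143, 146, 160, 146, 125, 122, 123, 122, 120, 114, 108, 103, 104]
238 [175, 179, 194, 205, 194, 181, 186, 188, 184, 182, 182, 181, 178, 175, 174, 174, 175, 174, 174, 173, 177, 191, 189, 182, 185, 186, 185, 178, 165, 156, 154, 153]
tail [0.53517434 0.27576776]
pads [0.55128719 0.17060361]
tips [0.56748938 0.07352576]
red [0.56177286 0.11166808]
```

```bash
python3 - <<'E'
from h import *
a=camera("scene");b=camera("top")
g=cv2.cvtColor(b["image"],cv2.COLOR_RGB2GRAY).astype(int)
im=b["image"].astype(int);bl=im[...,2]-im[...,0]
for r0 in(198,212): print(r0,[int(bl[r0:r0+8,c].max()) for c in range(188,222)])
print([int(bl[190:222,202:208].mean(1)[i]) for i in range(32)])
for u,z in(((203.8,208.3),.038),((160,214.5),.038),((238,202),.038)): print(onz(b,u,z))
s=a["image"].astype(int);bl=s[...,2]-s[...,0]
y,x=np.nonzero((bl>60)&(np.indices(bl.shape)[0]>165)&(np.indices(bl.shape)[0]<190)&(np.indices(bl.shape)[1]>315)&(np.indices(bl.shape)[1]<345));print(sorted(zip(x.tolist(),y.tolist())))
E
```

```text
198 [-14, -14, -12, -4, 1, 1, 0, 12, 45, 68, 77, 74, 70, 62, 68, 74, 72, 66, 52, 25, 2, 1, 0, -2, -9, -9, -8, -8, -8, -8, -8, -8, -8, -7]
212 [-8, -7, -8, -7, -1, 2, 3, 2, 11, 45, 73, 74, 70, 78, 85, 91, 95, 102, 107, 97, 71, 32, 9, 3, 2, 0, -1, -6, -9, -10, -10, -9, -8, -7]
[-5, -8, -10, -10, -9, -7, -2, 0, 1, 2, 9, 41, 56, 26, -2, -12, -9, -4, -1, -5, -13, -13, 0, 41, 96, 68, 16, -1, -6, -9, -10, -10]
[0.55230827 0.16763141]
[0.53567556 0.27681566]
[0.56901217 0.08235699]
[(323, 176), (323, 177), (324, 174), (324, 175), (324, 176), (325, 173), (325, 174), (325, 175), (326, 172), (326, 173), (326, 174), (327, 171), (327, 172), (327, 173), (328, 170), (328, 171), (328, 172), (334, 184), (335, 179), (335, 180), (335, 181), (335, 182), (335, 183), (336, 178), (336, 179), (336, 180), (336, 181), (337, 176), (337, 177), (337, 178), (337, 179), (338, 174), (338, 175), (338, 176), (338, 177), (339, 174), (339, 175), (339, 176), (340, 174)]
```

Request:
{"method": "drive_tool", "body": {"increments": [[[19,33,0],[0,0,3],0.7],[[19,33,0],[0,0,0],0.7],[[19,33,0],[0,0,0],0.7],[[19,33,0],[0,0,0],0.7],[[19,33,0],[0,0,0],0.7],[[19,33,0],[0,0,0],0.7],[[19,33,-15],[0,0,0],0.7],[[19,33,-15],[0,0,0],0.7]]}}

```text
clock: 11.25
eef_pos: [0.5324, 0.1436, 0.2481]
tool_rot: [0.643, 0.766, 0.003, -0.002]
ft_force: [0.1, -0.5, -0.6]
grip_width: 0.06
grasp_force: 0.0
```

Request:
{"method": "drive_tool", "body": {"increments": [[[19,33,-20],[0,0,0],0.7],[[0,0,-40],[0,0,0],0.7],[[0,0,-40],[0,0,0],0.7],[[0,0,-10],[0,0,0],0.7],[[0,0,0],[0,0,0],0.7],[[0,0,0],[0,0,0],0.7]]}}

```text
clock: 11.75
eef_pos: [0.5496, 0.1724, 0.1389]
tool_rot: [0.644, 0.765, 0.002, -0.003]
ft_force: [0.7, -0.1, 0.7]
grip_width: 0.0592
grasp_force: 0.0
```

Request:
{"method": "drive_tool", "body": {"increments": [[[2,-2.5,-40],[0,0,0],0.7],[[0,0,-40],[0,0,0],0.7],[[0,0,-30],[0,0,0],0.7],[[0,0,0],[0,0,0],0.7],[[0,0,0],[0,0,0],0.6],[[0,0,0],[0,0,0],0.55]]}}

```text
clock: 12.25
eef_pos: [0.5546, 0.1699, 0.032]
tool_rot: [0.645, 0.765, 0.004, -0.001]
ft_force: [0.0, -0.2, 0.4]
grip_width: 0.047
grasp_force: 0.0
```

Request:
{"method": "drive_tool", "body": {"increments": [[[-1.5,0,-10],[0,0,0],0.5],[[0,0,0],[0,0,0],0.45],[[0,0,0],[0,0,0],0.42],[[0,0,0],[0,0,0],0.39],[[0,0,0],[0,0,0],0.36],[[0,0,0],[0,0,0],0.36]]}}

```text
clock: 12.75
eef_pos: [0.5516, 0.1695, 0.0199]
tool_rot: [0.644, 0.765, 0.003, -0.002]
ft_force: [-0.4, -0.4, 5.4]
grip_width: 0.0308
grasp_force: 6.0
```

Request:
{"method": "drive_tool", "body": {"increments": [[[0,0,0],[0,0,0],0.32],[[0,0,0],[0,0,0],0.29],[[0,0,0],[0,0,0],0.27],[[0,0,0],[0,0,0],0.27],[[0,0,10],[0,0,0],0.27],[[0,0,20],[0,0,0],0.27],[[0,0,20],[0,0,0],0.27]]}}

```text
clock: 13.33
eef_pos: [0.5489, 0.1689, 0.0682]
tool_rot: [0.644, 0.765, 0.001, -0.004]
ft_force: [-0.1, 0.0, -0.2]
grip_width: 0.0232
grasp_force: 6.9
```

Request:
{"method": "drive_tool", "body": {"increments": [[[0,0,25],[0,0,0],0.27],[[0,0,30],[0,0,0],0.27],[[0,0,30],[0,0,0],0.27],[[0,0,20],[0,0,0],0.27],[[0,0,0],[0,0,0],0.27],[[0,0,0],[0,0,0],0.27],[[0,0,0],[0,0,0],0.27]]}}

```text
clock: 13.92
eef_pos: [0.5493, 0.169, 0.1722]
tool_rot: [0.644, 0.765, 0.001, -0.003]
ft_force: [0.1, 0.1, -1.6]
grip_width: 0.0232
grasp_force: 6.9
```

Request:
{"method": "drive_tool", "body": {"increments": [[[-4,-15,0],[0,0,0],0.27],[[-7,-27,0],[0,0,0],0.27],[[-7,-30,0],[0,0,0],0.27],[[-7,-30,0],[0,0,0],0.27],[[-7,-30,0],[0,0,0],0.27],[[-7,-30,0],[0,0,0],0.27],[[-7,-27,0],[0,0,0],0.27],[[-4,-15,0],[0,0,0],0.27]]}}

```text
clock: 14.58
eef_pos: [0.4973, -0.0379, 0.1713]
tool_rot: [0.646, 0.764, -0.0, -0.004]
ft_force: [-0.4, -0.0, -1.4]
grip_width: 0.0232
grasp_force: 6.9
```

Request:
{"method": "drive_tool", "body": {"increments": [[[0,0,0],[0,0,0],0.27],[[0,0,0],[0,0,0],0.27]]}}

```text
clock: 14.75
eef_pos: [0.4987, -0.0359, 0.1718]
tool_rot: [0.645, 0.764, 0.001, -0.004]
ft_force: [0.0, 0.2, -0.6]
grip_width: 0.023
grasp_force: 6.9
```

Request:
{"method": "drive_tool", "body": {"increments": [[[-4,-8,-10],[0,0,0],0.27],[[0,0,-15],[0,0,0],0.27],[[0,0,-10],[0,0,0],0.27],[[0,0,0],[0,0,0],0.27],[[0,0,0],[0,0,0],0.27],[[0,0,0],[0,0,0],0.27]]}}

```text
clock: 15.25
eef_pos: [0.4965, -0.0422, 0.1383]
tool_rot: [0.644, 0.765, 0.002, -0.003]
ft_force: [-0.0, -0.2, -0.1]
grip_width: 0.0234
grasp_force: 6.9
```

```bash
python3 - <<'E'
from h import *
a=camera("scene");b=camera("top");o=get_obs();t=o["eef_pos"];print(o["clock"],t,o["tool_rot"],o["grip_width"],o["grasp_force"])
np.savez("last.npz",s=a["image"],t=b["image"])
cv2.imwrite("pics/e1.png",np.hstack([cv2.resize(p["image"][y:y+w,x:x+w,::-1],(400,400),interpolation=2) for p,x,y,w in((a,210,185,66),(b,280,175,66))]))
e=np.array([.170,-.985,0])*.099
tip=t+e+[0,0,.016]; n=np.array([.985,.17,0])*.0085
for nm,X in(("mid",tip),("tip+",tip+n),("tip-",tip-n),("cap",np.array([.511,-.142,.11]))): print(nm,X.round(4),(proj(a,X)-[210,185])*400/66,(proj(b,X)-[280,175])*400/66)
E
```

```text
15.35 [ 0.49683982 -0.04247218  0.13885101] [ 0.64416538  0.76488     0.00225879 -0.00210618] 0.02294643957304132 6.862193271517754
mid [ 0.5137 -0.14    0.1549] [127.23100817 139.51800665] [310.38121381 263.35215528]
tip+ [ 0.522  -0.1385  0.1549] [150.75323287 148.51798228] [306.38991622 241.05119452]
tip- [ 0.5053 -0.1414  0.1549] [103.89043308 130.58753303] [314.3813278 285.7023767]
cap [ 0.511 -0.142  0.11 ] [130.79542425 237.01893639] [305.2583739  285.78147782]
```

View pics/e1.png

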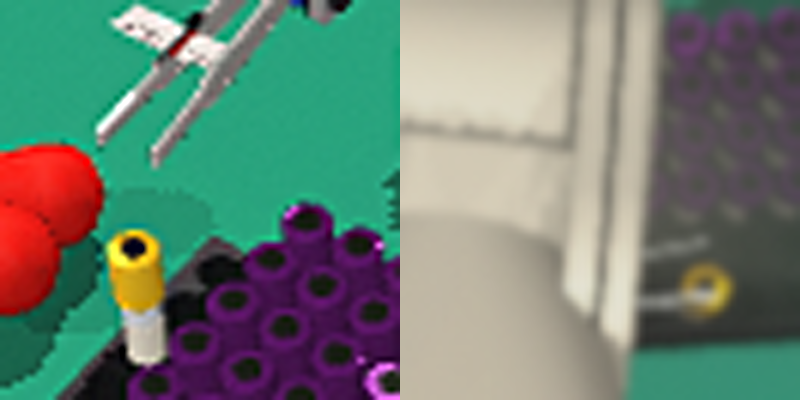

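The last picture shows the pointer on the red line at (180,40). The tips are at (100,132) and (155,157), and the cap at (133,245) in the scene crop. The tips need about 2 mm in -x and 2.5 mm in -y, then a descent of about 24 mm.

Request:
{"method": "drive_tool", "body": {"increments": [[[-2,-2.5,0],[0,0,0],0.27],[[0,0,0],[0,0,0],0.27],[[0,0,-8],[0,0,0],0.27],[[0,0,-8],[0,0,0],0.27],[[0,0,-7],[0,0,0],0.27],[[0,0,0],[0,0,0],0.27],[[0,0,0],[0,0,0],0.27],[[0,0,0],[0,0,0],0.27]]}}

```text
clock: 16.02
eef_pos: [0.4941, -0.0453, 0.1149]
tool_rot: [0.644, 0.765, 0.002, -0.003]
ft_force: [0.2, 0.4, -0.9]
grip_width: 0.0234
grasp_force: 6.9
```

Request:
{"method": "drive_tool", "body": {"increments": [[[0,0,0],[0,0,0],0.27],[[0,0,0],[0,0,0],0.27],[[0,0,0],[0,0,0],0.27],[[0,0,0],[0,0,0],0.27],[[0,0,0],[0,0,0],0.27],[[0,0,0],[0,0,0],0.27],[[0,0,0],[0,0,0],0.27],[[0,0,0],[0,0,0],0.27]]}}

```text
clock: 16.68
eef_pos: [0.4942, -0.0453, 0.1152]
tool_rot: [0.644, 0.765, 0.002, -0.003]
ft_force: [0.4, -0.3, -0.9]
grip_width: 0.0232
grasp_force: 6.9
```

```bash
python3 - <<'E'
from h import *
a=camera("scene");b=camera("top");o=get_obs();t=o["eef_pos"];print(o["clock"],t,o["tool_rot"],o["grip_width"],o["grasp_force"],np.abs(o["joint_vel"]).max())
i=a["image"].astype(int);R,G,B=i[...,0],i[...,1],i[...,2]
m=(abs(R-G)<25)&(abs(G-B)<25)&(R>90); 
for y in range(192,226): print(y,"".join("Y" if R[y,x]>140 and G[y,x]>100 and B[y,x]<90 else "#" if m[y,x] else "p" if R[y,x]>G[y,x]+25 else "." for x in range(215,255)))
E
```

```text
16.7833 [ 0.49418433 -0.04532868  0.11518727] [ 0.64443195  0.76465497  0.00185428 -0.00260579] 0.02340208326338158 6.863245815038681 0.0009319507391191563
192 ...............................#####...#
193 ..............................#####...##
194 .............................#####...###
195 ................##..........#####...####
196 ...............#####........####....####
197 .............#########......###....####.
198 .............###########...###....####..
199 ...............#########pp###....#####..
200 .................######.pp###....####...
201 ....................##.pp###########....
202 ......................pp###########.....
203 ......................p############.....
204 ...................#####...p######......
205 ....................####....#####.......
206 ...................####.....####........
207 ..................####.....#####........
208 .................####......####.........
209 pppppppp........###.......####..........
210 ppppppppp......###........###...........
211 pppppppppp....###........###............
212 ppppppppppp..###........###.............
213 ppppppppppp.###........###..............
214 ppppppppppp###.........##...............
215 pppppppppp###.........##................
216 pppppppppp##.........###................
217 pppppppppppp........###.................
218 pppppppppppp.......###..................
219 pppppppppppp.......##...................
220 ppppppppppp........##...................
221 ppppppppppp.............................
222 ppppppppppp.............................
223 pppppppppp....YYYYY.....................
224 ppppppppp.....YY..YYY...................
225 pppppp.......YY....YY.................pp
```

Request:
{"method": "drive_tool", "body": {"increments": [[[1.5,-1,0],[0,0,0],0.27],[[0,0,0],[0,0,0],0.27],[[0,0,0],[0,0,0],0.27],[[0,0,0],[0,0,0],0.27],[[0,0,0],[0,0,0],0.27],[[0,0,0],[0,0,0],0.27],[[0,0,0],[0,0,0],0.27],[[0,0,0],[0,0,0],0.27]]}}

```text
clock: 17.45
eef_pos: [0.4956, -0.0463, 0.1152]
tool_rot: [0.644, 0.765, 0.002, -0.003]
ft_force: [-0.7, -0.6, -0.7]
grip_width: 0.0231
grasp_force: 6.9
```

```bash
python3 -c "
from h import *
o=get_obs();print(o['eef_pos'],o['grip_width'],o['grasp_force']);print(job_done())"
```

```text
[ 0.49564337 -0.04627932  0.11516259] 0.023142712138619393 6.861251145601273
the job is handed in; nothing more can be done
None
```

The job is handed in at 17.5 s: the forceps, squeezed to the red line, are held about 20 mm above the yellow cap with a tip to either side, the latch off and the lid open; I estimate the centring is within about 3 mm, and the hand-in returned no verdict.

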